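# Slide a glazed tile into its packing frame and bar it in

### The job

Slide the teal glazed tile along its loading board and into the slot of the wooden packing frame until it is fully home against the back stop, without lifting it off the board. Then swing the red bar across the mouth so that the tile is shut in. Leave the pots standing around where they are.

Things in the scene. Friction and masses are not known exactly. Their poses are not given: they have to be found in the camera images.
- case: Wooden packing frame on a plywood loading board, fixed to the table. Origin: on the table top (z = 0) under the centre of the slot's mouth. +x points into the slot, +y to the fence side. Board: 18 mm thick, x = -280 to +150, y = -160 to +90 mm. Dimensions below are in this frame.
- mouth (a point): Centre of the slot's mouth (x = 0), on the board's top, 18 mm above the table; axes as case. The slot is 113 mm wide (y = -56.5 to +56.5), 12.5 mm high, between 12 mm walls. Only its sides are roofed, by dark lips 8 mm thick that reach 14 mm in from each wall from x = 20 on; the middle is open above. The -y wall's end is bevelled outward by 8 mm over the first 20 mm.
- stop (a point): Middle of the back stop's face at the end of the slot, at x = +134 mm, on the board's top. Stop, walls and lips all end 20.5 mm above the board.
- fence (a point): Point on the inner face of the fence at x = -60, y = +56.5 mm, on the board's top. The fence, 12 mm thick and 20.5 mm high, runs on from the +y wall, flush with it, back to x = -270 mm: a tile pushed flat against it lines up with the slot. The board's other edges are open.
- tile: Teal glazed tile with a pale dotted panel: 140 mm (its x) by 110 (its y) by 10 mm, 0.25 to 0.5 kg (3 to 8 N slide it), loose, flat on the board before the mouth, up to 0.3 rad askew, +x end leading. Origin: centre of its underside. Fully home, its origin is at x = +64, y = 0 (within 1.5) mm in the frame of case, and its rear end still stands 6 mm out of the mouth.
- bar (a joint): Vertical hinge of the red bar. 0 = shut, at a stop: the bar points along the case's +y, straight across the mouth, its inner face 10 mm before the mouth plane. Grows as it opens, anticlockwise from above: 1.57 = pointing along the case's -x, 3.0 = fully open, about -y. Starts open, 2.5 to 2.9. Stays where left; about 1 N at the knob moves it.
- pivot (a point): The bar's hinge axis, on the board's top: at x = -17, y = -75 mm in the frame of case; axes as case.
- bar_knob (a point): Top of the black round knob (14 mm diameter, 18 mm tall) on the bar, 78 mm from the hinge axis and 37 mm above the board. The bar is 14 mm wide, reaches 95 mm from the hinge axis and stands 1 to 19 mm above the board. The point turns with the bar; its +y runs along the bar to the free end.
- gold_vase: Bystander: brass-coloured vase, 64 mm wide, 150 mm tall. Origin: centre of its foot.
- white_vase: Bystander: white vase, 60 mm wide, 120 mm tall. Origin: centre of its foot.
- blue_jug: Bystander: blue mug-like jug, 72 mm wide plus a handle, 95 mm tall. Origin: centre of its foot.
Things that resemble listed ones, but are neither listed nor needed, are in the scene too. Of the things shaped like the tile, the teal one is meant.

How it is judged:
By the outcome, as a careful person would: the job done as asked, in the order asked, and still so for the second after the job is handed in, with the robot touching nothing.
It also fails if it takes over 64 s, if anything falls off the work surface, if the arm or the gripper's body presses on something with over 40 N, if the wrist force passes 120 N, or if a joint passes its speed limit or range.

### The arm

A 6-joint arm with a two-finger parallel gripper is mounted at the origin on the work surface. World frame = base frame: x ahead of the robot, y to its left, z up, the work surface at z = 0. Lengths are in m, angles in rad, forces in N, time in s.
With the tool pointing down it reaches from about 0.3 to 0.775 m from the base axis. Payload 14.6 kg.
Tool frame: the origin (TCP) lies midway between the tips of the shut fingers; the grasp point (between the pads) lies 19 mm behind it (ctrl.pinch_z is the z of the grasp point in the tool frame, in m); z points along the fingers, y is the line along which they close (so a half turn about z gives the same grasp; the last joint's range is limited). The gripper opens to 94 mm and grips with 3 to 60 N. Pads are 16 mm wide; open, the fingers measure 119 mm over their backs; the gripper's body (75 mm by 177 mm) begins 78 mm behind the grasp point.
Start: joints at [-1.363, 0.3, 1.521, -0, 1.321, -0.067], TCP at [0.149, -0.529, 0.205] pointing down, gripper open.
Joint ranges: [-3.03, 3.03], [-0.79, 2.21], [0.23, 2.52], [-1.04, 4.18], [0, 3.07], [-2.55, 2.55]. Speed limits (rad/s): [2.22, 2.22, 2.57, 3.14, 3.14, 3.14].

### API

Orientations are given as [roll, pitch, yaw] about the fixed x, y, z axes, in that order (R = Rz(yaw) Ry(pitch) Rx(roll)).
In Python, from station import ctrl, camera, ticket gives the robot as it stands. The module is installed in compiled form; this text tells all that it offers.
- The arm moves only by the shell command python3 -m inch 'ROWS' [FORCE]. ROWS is text: rows parted by semicolons, each of 7 numbers parted by spaces: the opening, from -1 (shut) to 1 (fully open), then the shift along the tool's x, y, z in units of 0.03 m (1.0 is 0.03 m), then the turn, a rotation vector about the tool's x, y, z in units of 10 degrees (1.0 is 10 degrees). In form: grip dx dy dz rx ry rz; .... A call has 1 to 10 rows; each row shifts and turns the commanded pose from where the row before left it, along the tool's axes as they then stand; what a row does not reach is not made up. A row lasts 1/8 s, in which the tool goes at most 62.5 mm and 10.7 degrees, less where a joint would pass 70% of its speed; a pose out of reach is approached as far as the arm can. A call with a number of a shift or a turn outside -1 to 1 is refused whole. A call with a gripper value outside its range is refused whole. The fingers move at their own pace and stop on an object; FORCE is the grip in N (left out, the last holds). Time passes only in rows, so rows that do not move let the fingers close. It gives the time, the measured TCP pose, the force, the opening and the grip force at its end, in the units of the state.
- ctrl.get_obs(): the state, without advancing time (a new reading comes with each control period).
- camera(name): name is "scene" or "side" or "wrist"; returns a dict with "img" (420x560x3 uint8, blue, green, red), "range_z" (420x560 float32, m along the optical axis (not along the pixel's ray), 0 where there is no reading), "intrinsics" (3x3 intrinsics, pixels), "view" (4x4, takes a point from world to camera coordinates). Camera axes: x right, y down, z forward; pixel columns grow to the right and rows downward; lengths in m; the calibration is good to about 2 mm. The wrist camera is an equidistant fisheye: a pixel r from the principal point sees the ray r / f radians off the axis. A picture is of the moment at which its call begins.
- ticket.hand_in(): hands the job in; it is judged then, once.
The state is a dict: "time_s": time; "qpos": joint angles; "joint_vel": joint speeds; "tau": joint torques, N m; "ee_pos": TCP position; "eef_rot": TCP orientation; "force": force on the tool from outside, world axes, zero at the start; "moment": the same for the moment, N m; "grip_width": finger opening in m; "grip_force": force on a finger pad.
Only numpy, scipy, OpenCV 4.12 (cv2) and the standard library are available. Lean on these libraries where they do the work, as an engineer would, in place of code of your own. Each camera call takes 0.05 s, during which the arm holds its last target. There are 200 camera calls.

## Working session

There is one attempt and no reset: what is moved stays moved. The work goes in short steps, Python scripts to look and compute and a shell command to move; the robot and the scene stay as the last step left them, time stands still between calls to the robot, and variables do not carry over. Pictures are saved under pics/ and viewed, at most 13 in all, crops included, and the job is handed in when it is done.

```bash
mkdir -p pics
python3 - <<'E'
from station import ctrl,camera
import cv2,numpy as np
o=ctrl.get_obs();print(o['time_s'],o['ee_pos'],o['eef_rot'],ctrl.pinch_z)
for n in ("scene","side"):
    c=camera(n);cv2.imwrite(f"pics/{n}0.png",c["img"]);np.savez(f"{n}0.npz",**c)
    V=np.array(c['view']);print(n,c['intrinsics'],-V[:3,:3].T@V[:3,3],V[2,:3])
E
```

```text
0.0 [ 0.1491746  -0.5291035   0.20488576] [-3.14041448e+00 -7.38490507e-05  2.74762860e-01] -0.0188
scene [[487.1007607    0.         278.64002937]
 [  0.         487.1007607  209.53506774]
 [  0.           0.           1.        ]] [0.96766615 0.48004611 1.15846183] [-0.35925644 -0.39882018 -0.8437282 ]
side [[499.77975139   0.         286.35879065]
 [  0.         499.77975139 210.49896135]
 [  0.           0.           1.        ]] [-0.11006705 -1.11558487  0.99155636] [ 0.40912399  0.69017024 -0.59689414]
```

View pics/scene0.png

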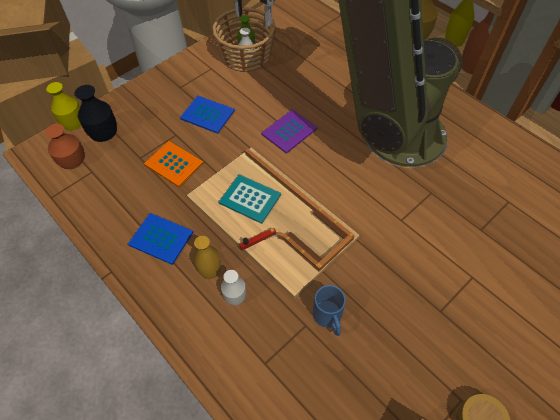

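View pics/side0.png

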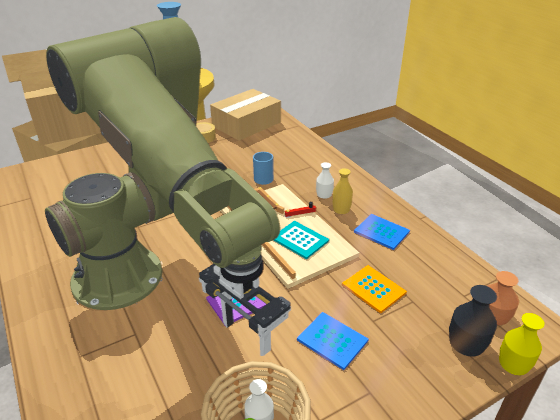

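The scene picture shows the teal tile with its pale panel at (250,198). The board spans (188,195), (250,152), (357,233) and (298,290), with the fence on its upper right edge. The red bar is at (258,239) with its knob at (243,242), and the pots are at (206,258), (233,288) and (329,307). The side picture shows the tile at (302,238) and the bar at (300,211).

Tile lookalikes in the scene picture are blue (207,114), purple (289,131), orange (173,162) and blue (161,238). Only (250,198) is teal and on the board, so I choose that one.

```bash
cat > h.py <<'E'
import numpy as np,cv2
from scipy.optimize import least_squares
def rays(c,uv):
    K,V=c['intrinsics'],c['view'];uv=np.atleast_2d(uv).astype(float)
    d=np.c_[(uv-K[:2,2])/K[0,0],np.ones(len(uv))]@V[:3,:3]
    return -V[:3,:3].T@V[:3,3],d
def cast(c,uv,z):
    o,d=rays(c,uv);return o+d*((z-o[2])/d[:,2])[:,None]
def tri(c1,p1,c2,p2):
    A=[];b=[]
    for c,p in((c1,p1),(c2,p2)):
        o,d=rays(c,p);d=d[0]/np.linalg.norm(d[0]);M=np.eye(3)-np.outer(d,d);A.append(M);b.append(M@o)
    x,r,_,_=np.linalg.lstsq(np.vstack(A),np.hstack(b),rcond=None);return x,np.sqrt(r)
def big(m,near=None):
    cs,_=cv2.findContours(m,cv2.RETR_EXTERNAL,cv2.CHAIN_APPROX_NONE)
    return max(cs,key=cv2.contourArea)[:,0,:]
def hsv(c):return cv2.cvtColor(c['img'],cv2.COLOR_BGR2HSV)
def rect(P):
    return cv2.minAreaRect((P[:,:2]*1000).astype(np.float32))
def teal(c,box=None):
    h=hsv(c);m=cv2.inRange(h,(80,90,60),(98,255,255))
    if box:
        k=np.zeros_like(m);x0,y0,x1,y1=box;k[y0:y1,x0:x1]=1;m=m*k
    return big(m)
E
python3 - <<'E'
from h import *
S=dict(np.load('scene0.npz'));D=dict(np.load('side0.npz'))
hs=hsv(S)
for p in [(215,200),(300,270),(280,210),(120,180),(300,340),(258,239),(300,190),(330,260)]:print(p,hs[p[1],p[0]])
t={}
for n,c,b in(('S',S,(215,170,290,225)),('D',D,(265,215,335,265))):
    C=teal(c,b);P=cast(c,C,.028);r=rect(P);t[n]=cv2.boxPoints(rect(cast(c,C,.028)));M=cv2.moments(cv2.convexHull(C));t[n+'c']=(M['m10']/M['m00'],M['m01']/M['m00']);print('tile',n,r,t[n].round(0).tolist())
    h=hsv(c);m=cv2.inRange(h,(0,180,90),(6,255,255))|cv2.inRange(h,(174,180,90),(180,255,255))
    k=np.zeros_like(m);
    x0,y0,x1,y1=(235,220,282,255) if n=='S' else (275,195,325,225)
    k[y0:y1,x0:x1]=1;C=big(m*k);print('bar',n,rect(cast(c,C,.037)),cv2.minAreaRect(C))
print(tri(S,t['Sc'],D,t['Dc']))
m=cv2.inRange(hs,(10,60,150),(24,150,255));
k=np.zeros_like(m);k[140:300,180:365]=1;m=cv2.morphologyEx(m*k,cv2.MORPH_CLOSE,np.ones((15,15)));C=big(m)
print('board',rect(cast(S,C,.018)))
big1=cv2.resize(S['img'][140:300,180:365],None,fx=4,fy=3.75,interpolation=2);big1=cv2.resize(S['img'][140:300,180:370],None,fx=3.75,fy=3.75,interpolation=2)
cv2.imwrite('pics/crop1.png',big1)
E
```

```text
(215, 200) [ 17 119 195]
(300, 270) [ 17 121 187]
(280, 210) [ 16 120 194]
(120, 180) [ 14 154 131]
(300, 340) [ 14 158 126]
(258, 239) [  3 216 151]
(300, 190) [ 16 123 187]
(330, 260) [ 13 168 102]
tile S ((518.51025390625, -138.67843627929688), (112.2817153930664, 140.6917724609375), 18.320587158203125) [[443.0, -90.0], [487.0, -223.0], [594.0, -188.0], [550.0, -54.0]]
bar S ((590.5643310546875, -22.204505920410156), (19.53970718383789, 102.11686706542969), 75.86851501464844) ((257.83074951171875, 238.1851806640625), (6.583342552185059, 38.04054260253906), 64.23067474365234)
tile D ((513.3789672851562, -143.38168334960938), (115.16255950927734, 143.07276916503906), 18.195959091186523) [[436.0, -93.0], [481.0, -229.0], [590.0, -193.0], [546.0, -57.0]]
bar D ((583.255859375, -34.52540588378906), (30.04001808166504, 105.53655242919922), 75.99861907958984) ((300.10638427734375, 210.61190795898438), (5.782764911651611, 30.927085876464844), 80.13418579101562)
(array([ 0.51730353, -0.14078609,  0.02171313]), array([0.0006583]))
board ((475.2795104980469, -70.16709899902344), (316.9751281738281, 442.35247802734375), 1.428858757019043)
```

View pics/crop1.png

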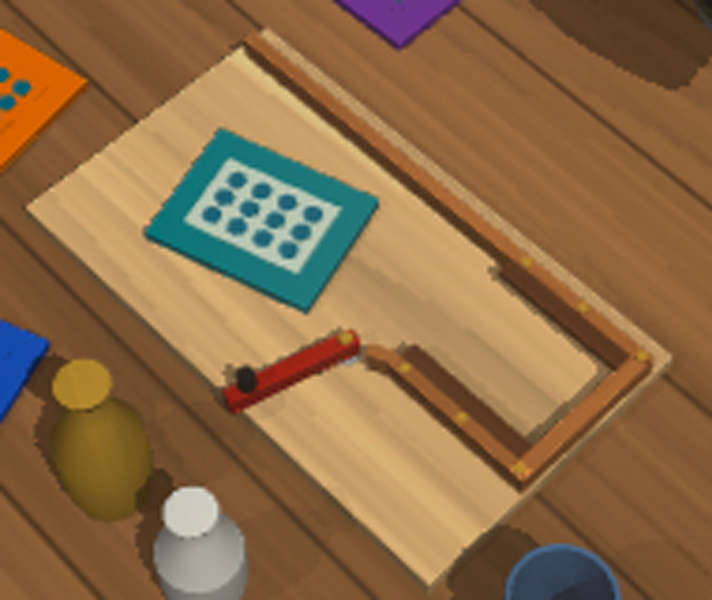

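The crop confirms the teal tile with the pale dotted panel, askew on the board. The bar is open and points at the gold vase side, with its knob at crop (245,379). Board corners in the crop are (27,205), (265,30), (670,357) and (430,587).

```bash
cat >> h.py <<'E'
def fitcase(S,D):
    # board corners from light-wood edges: use picked corners; model corners in case frame
    pass
E
python3 - <<'E'
from h import *
S=dict(np.load('scene0.npz'));D=dict(np.load('side0.npz'))
q=lambda p:np.array(p)/3.75+[180,140]-.37
# order: left(-280,-160) top(-280,90) right(150,90) bottom(150,-160); refine each by lines? picked
pk=np.array([q(p) for p in [(27,205),(265,30),(670,357),(430,587)]])
M=np.array([[-280,-160],[-280,90],[150,90],[150,-160]])/1000.
W=cast(S,pk,.018)[:,:2];print(W.round(4))
print('sides',[round(np.linalg.norm(W[i]-W[(i+1)%4])*1000) for i in range(4)])
def kab(M,W):
    a=M-M.mean(0);b=W-W.mean(0);th=np.arctan2((a[:,0]*b[:,1]-a[:,1]*b[:,0]).sum(),(a*b).sum())
    R=np.array([[np.cos(th),-np.sin(th)],[np.sin(th),np.cos(th)]]);t=W.mean(0)-R@M.mean(0);return th,R,t
# add frame screws-free features: back stop outer corners top (z=.0385): x=134+12
pk2=np.array([q(p) for p in [(648,360),(521,483)]]);M2=np.array([[.146,.0685],[.146,-.0685]])
W2=cast(S,pk2,.0385)[:,:2]
th,R,t=kab(M,W);print('case',th,t,'res',((W-(M@R.T+t))*1000).round(1).tolist(),'stop',((W2-t)@R*1000).round(1).tolist())
for n,c,b in(('S',S,(215,170,290,225)),('D',D,(265,215,335,265))):
    C=teal(c,b);r=rect(cast(c,C,.028));B=cv2.boxPoints(r)/1000;print('tile in case',n,(((B-t)@R)*1000).round(1).tolist(),'c',((np.array(r[0])/1000-t)@R*1000).round(1))
kn=cast(S,q((246,378)),.046)[0,:2];pv=cast(S,q((345,337)),.037)[0,:2]
print('knob',kn,(kn-t)@R*1000,'pivot',(pv-t)@R*1000, 'pivot world',R@[-.017,-.075]+t)
for n,p,z in(('gold',(80,382),.15),('white',(190,508),.12)):
    w=cast(S,q(p),z)[0,:2];print(n,w,(w-t)@R*1000)
w=cast(S,(329,300),.095)[0,:2];print('jug',w,(w-t)@R*1000)
np.savez('case.npz',th=th,R=R,t=t)
def P(x,y):return (R@[x/1000,y/1000]+t).round(4)
# project board corners to side for checking
V=D['view'];K=D['intrinsics']
X=np.c_[M@R.T+t,np.full(4,.018),np.ones(4)]@V.T;u=(X[:,:3]@K.T);print('side proj',(u[:,:2]/u[:,2:]).round(1).tolist())
im=cv2.resize(D['img'][160:300,210:380],None,fx=4,fy=4,interpolation=2)
for a in (u[:,:2]/u[:,2:]):cv2.circle(im,tuple(int(v) for v in ((a-[210,160])*4+2)),4,(255,0,255),1)
cv2.imwrite('pics/crop2.png',im)
E
```

```text
[[ 0.6367 -0.2753]
 [ 0.3934 -0.2801]
 [ 0.3814  0.1463]
 [ 0.628   0.155 ]]
sides [243, 427, 247, 430]
case 1.595729503416702 [0.47326217 0.00059919] res [[-3.5, -0.0], [3.1, 1.5], [1.9, -2.0], [-1.5, 0.5]] stop [[144.4, 64.7], [146.8, -68.0]]
tile in case S [[-89.4, 32.4], [-224.0, -8.5], [-191.4, -115.9], [-56.7, -75.0]] c [-140.4  -41.8]
tile in case D [[-93.1, 39.3], [-230.0, -2.0], [-196.8, -112.3], [-59.8, -71.0]] c [-144.9  -36.5]
knob [ 0.62223975 -0.03569783] [ -39.9998375  -148.02636663] pivot [-19.20682289 -72.86990006] pivot world [ 0.54866268 -0.01452573]
gold [ 0.73254137 -0.05697745] [ -64.02272632 -257.76319005]
white [0.73079965 0.04442394] [  37.39057007 -258.55000673]
jug [0.59899376 0.23865957] [ 234.85181971 -131.62749452]
side proj [[359.9, 252.3], [287.7, 284.1], [218.9, 204.9], [283.3, 183.2]]
```

View pics/crop2.png

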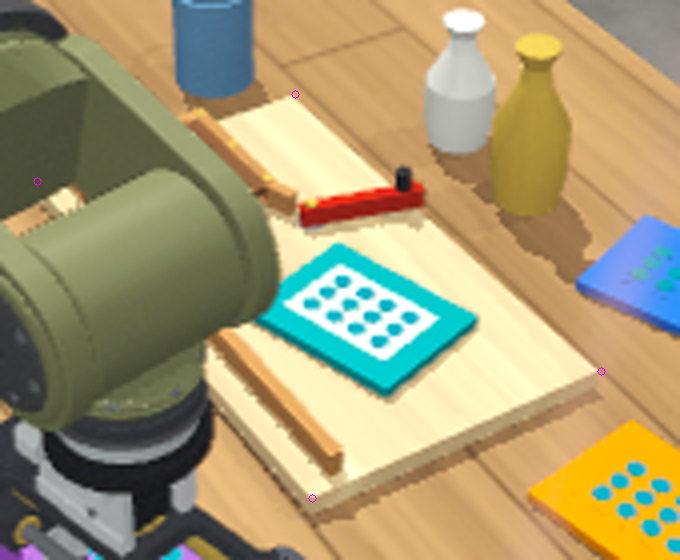

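The projected corners (magenta) land within about 1 px of the board's corners at crop (601,372) and (312,498). The case frame is world (0.473, 0.001) with yaw 1.596. The tile sits at case (-142,-39), askew by about 0.29.

Plan: push the tile with two spread fingers from its -y side flat against the fence, then from its rear into the slot. After that, cage the knob and swing the bar shut.

```bash
cat > go.py <<'E'
# where the tool is in the case frame, and tool-axis units to a goal (case mm, z world mm, yaw world)
import sys,numpy as np
from station import ctrl
from scipy.spatial.transform import Rotation as Ro
c=np.load('case.npz');R=c['R'];t=c['t'];o=ctrl.get_obs();p=o['ee_pos'];r=Ro.from_euler('xyz',o['eef_rot'])
print('t',round(o['time_s'],2),'case',((p[:2]-t)@R*1000).round(1),'z',round(p[2]*1000,1),'rot',o['eef_rot'].round(3),'F case',(o['force'][:2]@R).round(1),round(o['force'][2],1),'w',round(o['grip_width']*1000,1),'q6',o['qpos'][[0,5]].round(2))
if len(sys.argv)>1:
    x,y,z,yaw=map(float,sys.argv[1:]);g=np.r_[R@[x/1000,y/1000]+t,z/1000]
    r2=Ro.from_euler('xyz',[np.pi,0,yaw]);print('turn first /10deg',((r.inv()*r2).as_rotvec()*18/np.pi).round(2),'then shift units',(r2.inv().apply(g-p)/.03).round(2))
E
python3 -m inch '.3 0 0 0 0 0 .72; .3 0 0 0 0 0 .72; .3 1 -.8 0 0 0 0; .3 1 -.8 0 0 0 0; .3 1 -.8 0 0 0 0; .3 1 -.8 0 0 0 0; .3 1 -.8 0 0 0 0; .3 1 -.8 0 0 0 0; .3 1 -.8 0 0 0 0; .3 1 -.8 0 0 0 0' 20
python3 -m inch '.3 1 -.8 0 0 0 0; .3 1 -.8 0 0 0 0; .3 1 -.8 0 0 0 0; .3 1 -.8 0 0 0 0; .3 1 -.8 0 0 0 0; .3 1 -.8 0 0 0 0; .3 1 -.8 0 0 0 0; .3 0 0 0 0 0 0; .3 0 0 0 0 0 0'
python3 go.py -135 -142 23 .025
```

```text
time_s: 1.35
ee_pos: [0.3854, -0.3308, 0.2052]
eef_rot: [-3.141, 0.0, 0.023]
force: [0.2, -1.4, 0.3]
grip_width: 0.0608
grip_force: 0.0
time_s: 2.48
ee_pos: [0.5902, -0.1592, 0.2051]
eef_rot: [-3.141, 0.001, 0.023]
force: [0.6, -0.1, 0.1]
grip_width: 0.0612
grip_force: 0.0
t 2.48 case [-162.6 -112.9] z 205.1 rot [-3.141e+00  1.000e-03  2.300e-02] F case [-0.1 -0.6] 0.1 w 61.2 q6 [-0.32  1.22]
turn first /10deg [-0.    0.   -0.01] then shift units [ 0.97 -0.92  6.07]
```

```bash
python3 -m inch '.3 .97 -.92 0 0 0 0; .3 0 0 1 0 0 0; .3 0 0 1 0 0 0; .3 0 0 1 0 0 0; .3 0 0 1 0 0 0; .3 0 0 .9 0 0 0; .3 0 0 .6 0 0 0; .3 0 0 .5 0 0 0; .3 0 0 0 0 0 0'
python3 go.py -135 -62 23 .025
python3 - <<'E'
from station import camera
import cv2
cv2.imwrite('pics/w1.png',camera('wrist')['img'])
E
```

```text
time_s: 3.6
ee_pos: [0.6187, -0.1307, 0.0248]
eef_rot: [-3.141, 0.001, 0.023]
force: [0.5, -0.3, 0.2]
grip_width: 0.0613
grip_force: 0.0
t 3.6 case [-134.9 -142.1] z 24.8 rot [-3.141e+00  1.000e-03  2.300e-02] F case [-0.3 -0.5] 0.2 w 61.3 q6 [-0.27  1.28]
turn first /10deg [-0.    0.01 -0.01] then shift units [-2.67  0.    0.06]
```

View pics/w1.png

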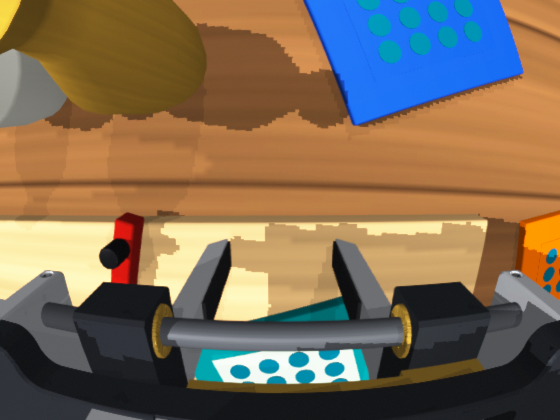

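The wrist picture shows both fingertips at (215,250) and (345,250) over the board, just outside the tile's -y side at (340,305). The bar and knob at (115,252) are clear. Pushing towards the fence.

```bash
python3 -m inch '.3 0 0 .07 0 0 0; .3 -.3 0 0 0 0 0; .3 -.3 0 0 0 0 0; .3 -.3 0 0 0 0 0; .3 -.3 0 0 0 0 0; .3 -.3 0 0 0 0 0; .3 -.3 0 0 0 0 0; .3 -.3 0 0 0 0 0; .3 -.2 0 0 0 0 0; .3 0 0 0 0 0 0'
python3 go.py -135 -62 23 .025
```

```text
time_s: 4.9
ee_pos: [0.5496, -0.1322, 0.0233]
eef_rot: [-3.141, 0.001, 0.023]
force: [0.2, -0.5, -0.5]
grip_width: 0.0613
grip_force: 0.1
t 4.9 case [-134.6  -73. ] z 23.3 rot [-3.141e+00  1.000e-03  2.300e-02] F case [-0.5 -0.2] -0.5 w 61.3 q6 [-0.3   1.25]
turn first /10deg [-0.    0.   -0.01] then shift units [-0.37  0.01  0.01]
```

```bash
for i in 1; do python3 -m inch '.3 -.1 0 0 0 0 0; .3 -.1 0 0 0 0 0';python3 go.py; python3 -m inch '.3 -.1 0 0 0 0 0'; python3 go.py;python3 -m inch '.3 -.07 0 0 0 0 0'; python3 go.py; done
python3 - <<'E'
from station import camera
from h import *
c=np.load('case.npz')
for n in('scene','side'):
    C=camera(n);np.savez(n+'1.npz',**C);cv2.imwrite(f'pics/{n}1.png',C['img'])
    try:
        T=teal(C,(200,150,300,240) if n=='scene' else (240,200,345,275));r=rect(cast(C,T,.028));print(n,r,((cv2.boxPoints(r)/1000-c['t'])@c['R']*1000).round(1).tolist())
    except Exception as e:print(e)
E
```

```text
time_s: 5.15
ee_pos: [0.5445, -0.1327, 0.0234]
eef_rot: [3.141, -0.001, 0.024]
force: [5.6, -3.5, 0.8]
grip_width: 0.0613
grip_force: 2.2
t 5.15 case [-135.   -67.9] z 23.4 rot [ 3.141e+00 -1.000e-03  2.400e-02] F case [-3.7 -5.5] 0.8 w 61.3 q6 [-0.3   1.24]
time_s: 5.28
ee_pos: [0.5414, -0.1327, 0.0234]
eef_rot: [3.141, -0.001, 0.024]
force: [4.9, -3.1, -1.0]
grip_width: 0.061
grip_force: 2.1
t 5.28 case [-135.   -64.8] z 23.4 rot [ 3.141e+00 -1.000e-03  2.400e-02] F case [-3.2 -4.8] -1.0 w 61.0 q6 [-0.31  1.24]
time_s: 5.4
ee_pos: [0.5393, -0.1328, 0.0234]
eef_rot: [3.141, -0.001, 0.024]
force: [3.9, -2.8, 0.2]
grip_width: 0.0614
grip_force: 2.1
t 5.4 case [-135.   -62.7] z 23.4 rot [ 3.141e+00 -1.000e-03  2.400e-02] F case [-2.9 -3.8] 0.2 w 61.4 q6 [-0.31  1.24]
scene ((475.0889892578125, -123.00630187988281), (111.877685546875, 141.93051147460938), 1.435150384902954) [[-52.7, 57.2], [-194.6, 57.2], [-194.6, -54.7], [-52.6, -54.7]]
side ((475.6505126953125, -127.87474060058594), (101.14531707763672, 145.34140014648438), 1.5776886940002441) [[-56.0, 51.6], [-201.3, 51.2], [-201.0, -49.9], [-55.7, -49.6]]
```

View pics/scene1.png

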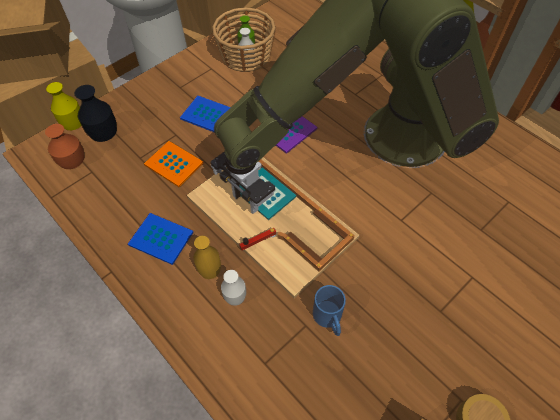

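The scene picture shows the tile at (272,193), now parallel to the slot and at the fence. It measures 0.000 rad off, with y centre at +1.3 and x centre at -124 mm. One more nudge to seat it on the fence.

```bash
python3 -m inch '.3 -.07 0 0 0 0 0;.3 0 0 0 0 0 0';python3 go.py; python3 -m inch '.3 -.07 0 0 0 0 0;.3 0 0 0 0 0 0'; python3 go.py
```

```text
time_s: 5.75
ee_pos: [0.5387, -0.1327, 0.024]
eef_rot: [3.141, -0.005, 0.024]
force: [12.1, -0.9, -3.0]
grip_width: 0.0609
grip_force: 6.3
t 5.75 case [-134.9  -62.1] z 24.0 rot [ 3.141 -0.005  0.024] F case [ -1.2 -12.1] -3.0 w 60.9 q6 [-0.31  1.24]
time_s: 6.0
ee_pos: [0.5385, -0.1328, 0.0249]
eef_rot: [3.14, -0.009, 0.023]
force: [22.7, -0.4, -1.1]
grip_width: 0.0614
grip_force: 11.0
t 6.0 case [-135.   -61.9] z 24.9 rot [ 3.14  -0.009  0.023] F case [ -1.  -22.7] -1.1 w 61.4 q6 [-0.31  1.24]
```

```bash
python3 -m inch '.3 .6 0 0 0 0 0; .3 0 0 -.8 0 0 0; .3 0 0 -.8 0 0 0; .3 -.4 1 0 0 0 -1; .3 0 1 0 0 0 -1; .3 0 0 0 0 0 -1; .3 0 0 0 0 0 -1; .3 0 0 0 0 0 -1; .3 0 0 0 0 0 -1; .3 0 0 0 0 0 -1'
python3 -m inch '.3 0 0 0 0 0 -1; .3 0 0 0 0 0 -1; .3 0 0 0 0 0 0';python3 go.py -225 0 23 1.596
```

```text
time_s: 7.25
ee_pos: [0.5469, -0.1914, 0.0708]
eef_rot: [-3.14, -0.0, 1.251]
force: [0.5, 0.2, -0.3]
grip_width: 0.0614
grip_force: 0.0
time_s: 7.62
ee_pos: [0.547, -0.1915, 0.0709]
eef_rot: [-3.14, -0.001, 1.593]
force: [0.4, -0.3, 0.1]
grip_width: 0.0609
grip_force: 0.0
t 7.62 case [-193.9  -68.9] z 70.9 rot [-3.140e+00 -1.000e-03  1.593e+00] F case [-0.3 -0.3] 0.1 w 60.9 q6 [-0.4  -0.42]
turn first /10deg [-0.01 -0.   -0.02] then shift units [-1.04 -2.3   1.6 ]
```

```bash
python3 -m inch '.3 -.52 -1 0 0 0 0; .3 -.52 -1 0 0 0 0; .3 0 -.3 .8 0 0 0; .3 0 0 .5 0 0 0; .3 0 0 .3 0 0 0; .3 0 0 0 0 0 0; .3 .3 0 0 0 0 0; .3 .3 0 0 0 0 0; .3 .3 0 0 0 0 0; .3 .3 0 0 0 0 0';python3 go.py -14.4 0 23 1.596
```

```text
time_s: 8.88
ee_pos: [0.4786, -0.1883, 0.0237]
eef_rot: [3.141, 0.001, 1.594]
force: [0.6, -3.8, 2.4]
grip_width: 0.0611
grip_force: 2.0
t 8.88 case [-189.    -0.6] z 23.7 rot [3.141e+00 1.000e-03 1.594e+00] F case [-3.8 -0.5] 2.4 w 61.1 q6 [-0.45 -0.47]
turn first /10deg [ 0.    0.   -0.01] then shift units [ 5.82 -0.02  0.02]
```

```bash
python3 -m inch '.3 .3 0 0 0 0 0; .3 .3 0 0 0 0 0; .3 .3 0 0 0 0 0; .3 .3 0 0 0 0 0; .3 .3 0 0 0 0 0; .3 .3 0 0 0 0 0'; python3 -m inch '.3 .3 0 0 0 0 0; .3 .3 0 0 0 0 0; .3 .3 0 0 0 0 0'; python3 -m inch '.3 .3 0 0 0 0 0; .3 .3 0 0 0 0 0; .3 .3 0 0 0 0 0; .3 .3 0 0 0 0 0';python3 go.py -14.4 0 23 1.596
python3 - <<'E'
from station import camera
from h import *
c=np.load('case.npz')
C=camera('scene');cv2.imwrite('pics/c3.png',cv2.resize(C['img'][140:300,180:370],None,fx=3.75,fy=3.75,interpolation=2))
E
```

```text
time_s: 9.62
ee_pos: [0.4773, -0.1344, 0.0236]
eef_rot: [3.141, 0.001, 1.594]
force: [0.6, -4.6, 3.1]
grip_width: 0.0612
grip_force: 2.7
time_s: 10.0
ee_pos: [0.4766, -0.1074, 0.0236]
eef_rot: [3.141, 0.001, 1.594]
force: [0.4, -6.0, 3.2]
grip_width: 0.0614
grip_force: 2.8
time_s: 10.5
ee_pos: [0.4757, -0.0714, 0.0237]
eef_rot: [3.141, 0.0, 1.594]
force: [0.6, -6.2, 4.1]
grip_width: 0.0612
grip_force: 2.9
t 10.5 case [-72.1  -0.7] z 23.7 rot [3.141 0.    1.594] F case [-6.2 -0.4] 4.1 w 61.2 q6 [-0.22 -0.25]
turn first /10deg [ 0.    0.   -0.01] then shift units [ 1.92 -0.02  0.02]
```

View pics/c3.png

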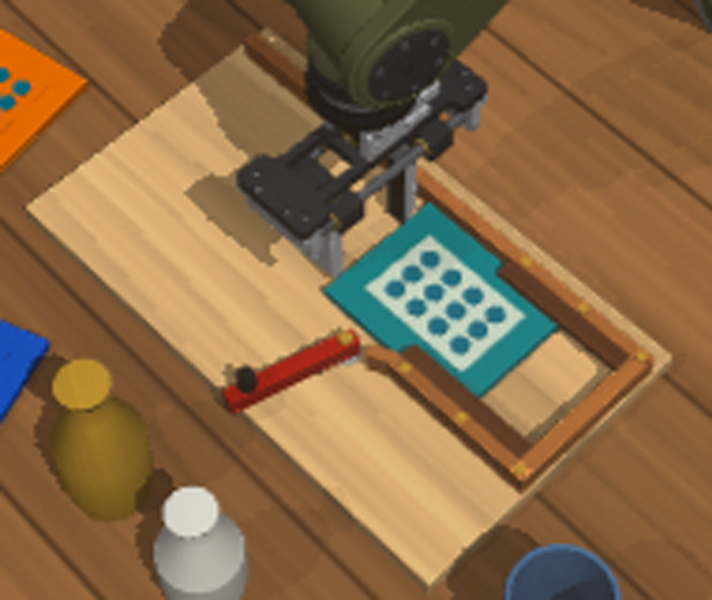

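The tile is halfway in and straight. Its leading end is at crop (515,360), under both lips, at about 6 N. Continuing.

```bash
python3 -m inch '.3 .3 0 0 0 0 0; .3 .3 0 0 0 0 0; .3 .3 0 0 0 0 0'; python3 -m inch '.3 .3 0 0 0 0 0; .3 .3 0 0 0 0 0; .3 .2 0 0 0 0 0';python3 go.py;python3 -m inch '.3 .1 0 0 0 0 0;.3 .06 0 0 0 0 0'; python3 go.py; python3 -m inch '.3 .06 0 0 0 0 0;.3 0.04 0 0 0 0 0'; python3 go.py -14.4 0 23 1.596
```

```text
time_s: 10.92
ee_pos: [0.475, -0.0446, 0.0235]
eef_rot: [3.141, 0.0, 1.594]
force: [-0.0, -4.7, 3.3]
grip_width: 0.0614
grip_force: 2.6
time_s: 11.3
ee_pos: [0.4744, -0.0205, 0.0235]
eef_rot: [3.142, 0.0, 1.595]
force: [0.5, -5.3, 3.4]
grip_width: 0.0612
grip_force: 2.7
t 11.3 case [-21.1  -0.6] z 23.5 rot [3.142 0.    1.595] F case [-5.3 -0.3] 3.4 w 61.2 q6 [-0.12 -0.14]
time_s: 11.55
ee_pos: [0.4743, -0.016, 0.0235]
eef_rot: [3.141, 0.0, 1.594]
force: [0.0, -6.0, 4.3]
grip_width: 0.0613
grip_force: 2.8
t 11.55 case [-16.6  -0.6] z 23.5 rot [3.141 0.    1.594] F case [-6.   0.1] 4.3 w 61.3 q6 [-0.11 -0.13]
time_s: 11.8
ee_pos: [0.4747, -0.0145, 0.0236]
eef_rot: [3.14, 0.003, 1.595]
force: [2.1, -25.6, 0.8]
grip_width: 0.0611
grip_force: 12.5
t 11.8 case [-15.1  -1. ] z 23.6 rot [3.140e+00 3.000e-03 1.595e+00] F case [-25.6  -1.5] 0.8 w 61.1 q6 [-0.11 -0.13]
turn first /10deg [ 0.01  0.02 -0.01] then shift units [ 0.02 -0.03  0.02]
```

The tile hit the stop: force jumped to 26 N at tool x = -15.1, against -14.4 expected. I'll back off and look at the tile and the knob.

```bash
python3 -m inch '.3 -.5 0 0 0 0 0; .3 -.5 0 0 0 0 0; .3 -1 0 -.7 0 0 0; .3 -1 0 -1 0 0 0; .3 -1 0 -1 0 0 0; .3 -.5 0 -.5 0 0 0; .3 0 0 0 0 0 0'
python3 - <<'E'
from station import camera
from h import *
c=np.load('case.npz');R,t=c['R'],c['t'];I={}
for n in('scene','side'):
    C=camera(n);I[n]=C;np.savez(n+'4.npz',**C)
    x0,y0,x1,y1=(225,215,290,260) if n=='scene' else (270,185,330,230)
    h=hsv(C);k=np.zeros(h.shape[:2],np.uint8);k[y0:y1,x0:x1]=1
    b=cv2.inRange(h,(0,0,0),(180,255,45))*k
    nn,l,s,cc=cv2.connectedComponentsWithStats(b);print(n,[(s[i].tolist(),cc[i].round(1).tolist()) for i in range(1,nn) if s[i,4]>8])
C=I['scene'];cs=cast(C,teal(C,(230,160,370,280)),.028)[:,:2];print(((cs-t)@R*1000).min(0),((cs-t)@R*1000).max(0))
a=cv2.resize(I['scene']['img'][170:280,230:360],None,fx=4,fy=4,interpolation=2);b=cv2.resize(I['side']['img'][165:275,260:330],None,fx=4,fy=4,interpolation=2)
cv2.imwrite('pics/c4.png',np.hstack([a,b]))
E
```

```text
time_s: 12.68
ee_pos: [0.4775, -0.1485, 0.1195]
eef_rot: [3.141, 0.0, 1.593]
force: [0.9, 0.6, -1.7]
grip_width: 0.0609
grip_force: 0.0
scene [([244, 241, 4, 3, 11], [245.5, 242.1])]
side [([298, 197, 3, 19, 30], [298.7, 206.9]), ([309, 204, 3, 4, 10], [310.0, 205.2])]
[ -6.25560615 -53.15885203] [129.18724532  55.53119975]
```

View pics/c4.png

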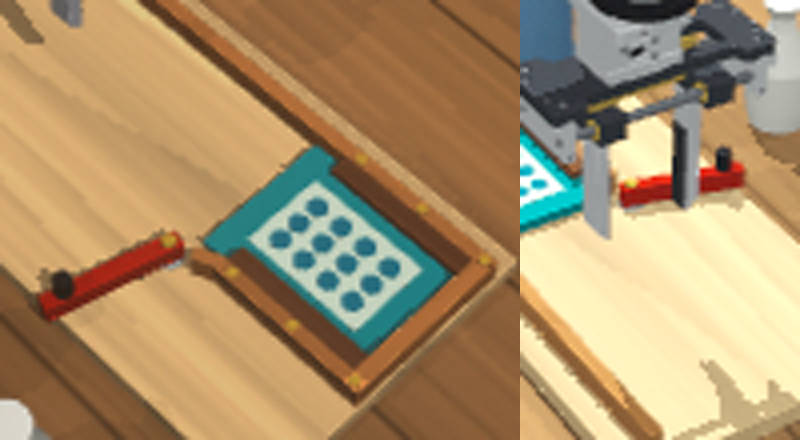

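The left half shows the tile home: leading end at the stop (445,270), rear edge just out of the mouth at (265,200), measured x = -6.3 and y centre +1.2. The knob is at left-half (62,285) and right-half (724,160). Triangulating the knob.

```bash
python3 - <<'E'
from h import *
S=dict(np.load('scene4.npz'));D=dict(np.load('side4.npz'));c=np.load('case.npz');R,t=c['R'],c['t']
x,r=tri(S,(245.3,240.9),D,(310.8,204.6));k=(x[:2]-t)@R*1000;d=k-[-17,-75];phi=np.arctan2(-d[0],d[1])
print(x,r,k,np.linalg.norm(d),phi)
# bar direction independent: red mask principal axis at top plane
h=hsv(S);m=cv2.inRange(h,(0,180,90),(6,255,255))|cv2.inRange(h,(174,180,90),(180,255,255));q=np.zeros_like(m);q[220:255,235:282]=1
P=(cast(S,big(m*q),.033)[:,:2]-t)@R*1000;v=cv2.fitLine(P.astype(np.float32),cv2.DIST_L2,0,.01,.01).ravel();print(v)
E
python3 go.py -41 -149 120 2.866
```

```text
[ 0.62270801 -0.03432839  0.04596856] [0.00051424] [ -38.6424983  -148.52862941] 76.64761623844028 2.855335554263054
[   0.26490712    0.9642739   -26.967144   -117.711586  ]
t 12.78 case [-1.478e+02  1.000e-01] z 118.2 rot [-3.140e+00 -1.000e-03  1.594e+00] F case [0.3 0.2] -0.6 w 60.9 q6 [-0.37 -0.4 ]
turn first /10deg [-0.   -0.01 -7.29] then shift units [-3.69  4.87 -0.06]
```

```bash
python3 -m inch '-.28 0 0 0 0 0 -1; -.28 0 0 0 0 0 -1; -.28 0 0 0 0 0 -1; -.28 0 0 0 0 0 -1; -.28 0 0 0 0 0 -1; -.28 0 0 0 0 0 -1; -.28 0 0 0 0 0 -1; -.28 0 0 0 0 0 -.4; -.28 0 0 0 0 0 0'
python3 go.py -38.7 -149.5 120 2.885
```

```text
time_s: 13.9
ee_pos: [0.477, -0.1469, 0.1183]
eef_rot: [3.141, -0.002, 2.886]
force: [0.3, 0.3, -0.5]
grip_width: 0.0338
grip_force: 0.0
t 13.9 case [-1.475e+02 -1.000e-01] z 118.3 rot [ 3.141e+00 -2.000e-03  2.886e+00] F case [ 0.3 -0.3] -0.5 w 33.8 q6 [-0.37 -1.69]
turn first /10deg [ 0.   -0.01  0.01] then shift units [-3.78  4.87 -0.06]
```

```bash
python3 -m inch '-.28 -.76 .97 0 0 0 0; -.28 -.76 .97 0 0 0 0; -.28 -.76 .98 0 0 0 0; -.28 -.75 .98 0 0 0 0; -.28 -.75 .97 0 0 0 0; -.28 0 0 .9 0 0 0; -.28 0 0 .6 0 0 0; -.28 0 0 0 0 0 0'
python3 go.py -38.7 -149.5 41 2.885
python3 - <<'E'
from station import camera
import cv2,numpy as np
a=camera('scene')['img'][190:280,210:310];b=camera('wrist')['img']
cv2.imwrite('pics/c5.png',np.hstack([cv2.resize(a,(400,360),interpolation=2),cv2.resize(b,(400,360))]))
E
```

```text
time_s: 14.9
ee_pos: [0.623, -0.0351, 0.0727]
eef_rot: [-3.141, -0.003, 2.885]
force: [-0.0, 0.2, 0.0]
grip_width: 0.034
grip_force: 0.0
t 14.9 case [ -39.4 -148.8] z 72.7 rot [-3.141e+00 -3.000e-03  2.885e+00] F case [0.2 0. ] 0.0 w 34.0 q6 [-0.12 -1.43]
turn first /10deg [-0.   -0.02 -0.  ] then shift units [-0.02  0.03  1.06]
```

View pics/c5.png

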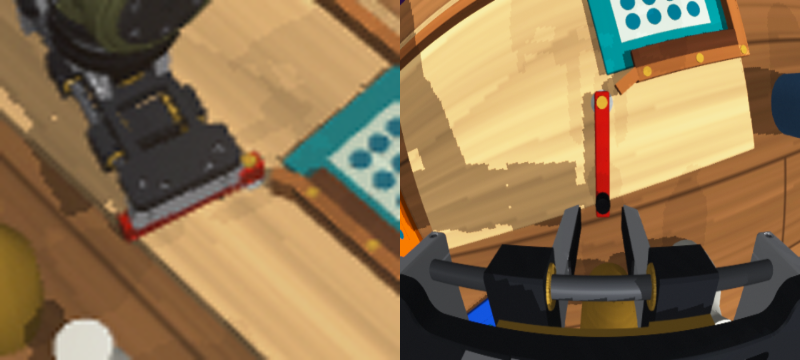

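The knob at (603,203) lies centred between the fingertips (572 and 632), and the bar is aligned with the tool. Going down over it.

```bash
python3 -m inch '-.28 0 0 .4 0 0 0; -.28 0 0 .4 0 0 0; -.28 0 0 .22 0 0 0; -.28 0 0 0 0 0 0'
python3 -m inch '-.5 0 0 0 0 0 0;-.5 0 0 0 0 0 0;-.5 0 0 0 0 0 0' 5
python3 go.py -38.7 -149.5 41 2.885
python3 - <<'E'
from station import camera
import cv2,numpy as np
cv2.imwrite('pics/c6.png',camera('wrist')['img'])
E
```

```text
time_s: 15.5
ee_pos: [0.6238, -0.0352, 0.0431]
eef_rot: [-3.141, -0.001, 2.886]
force: [1.2, 1.0, -0.2]
grip_width: 0.0334
grip_force: 0.0
time_s: 15.88
ee_pos: [0.6242, -0.0352, 0.044]
eef_rot: [3.142, 0.0, 2.886]
force: [-0.0, 0.9, -1.0]
grip_width: 0.0236
grip_force: 0.0
t 15.88 case [ -39.6 -150. ] z 44.0 rot [3.142 0.    2.886] F case [0.9 0. ] -1.0 w 23.6 q6 [-0.11 -1.43]
turn first /10deg [0. 0. 0.] then shift units [0.02 0.02 0.1 ]
```

View pics/c6.png

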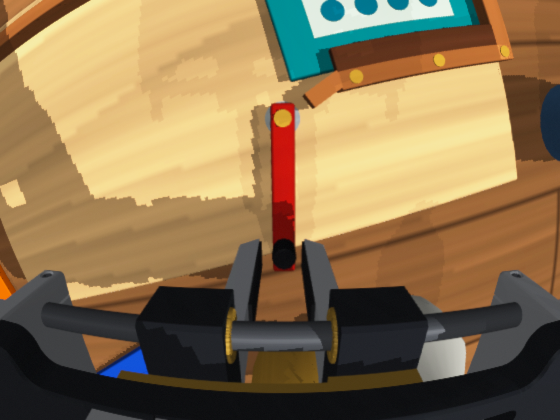

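The knob at (284,252) is caged between the fingertips (252 and 315). Swinging the bar clockwise, with the tool turning along.

```bash
python3 -m inch '-.5 .04 -.45 0 0 0 1;-.5 .04 -.45 0 0 0 1;-.5 .04 -.45 0 0 0 1;-.5 .04 -.45 0 0 0 1;-.5 0 0 0 0 0 0'; python3 go.py
python3 -m inch '-.5 .04 -.45 0 0 0 1;-.5 .04 -.45 0 0 0 1;-.5 .04 -.45 0 0 0 1;-.5 .04 -.45 0 0 0 1;-.5 0 0 0 0 0 0'; python3 go.py -95 -75 44 1.596
```

```text
time_s: 16.55
ee_pos: [0.5936, -0.0793, 0.044]
eef_rot: [3.142, 0.0, 2.188]
force: [1.5, 0.1, -0.6]
grip_width: 0.0233
grip_force: 0.0
t 16.55 case [ -82.9 -118.3] z 44.0 rot [3.142 0.    2.188] F case [ 0.  -1.5] -0.6 w 23.3 q6 [-0.19 -0.81]
time_s: 17.18
ee_pos: [0.5425, -0.0927, 0.044]
eef_rot: [3.141, 0.0, 1.494]
force: [-0.5, -0.6, 0.2]
grip_width: 0.0234
grip_force: 0.0
t 17.18 case [-95.  -66.9] z 44.0 rot [3.141 0.    1.494] F case [-0.6  0.5] 0.2 w 23.4 q6 [-0.24 -0.16]
turn first /10deg [ 0.    0.   -0.58] then shift units [0.   0.27 0.  ]
```

```bash
python3 -m inch '-.5 .04 -.45 0 0 0 1;-.5 .04 -.45 0 0 0 1;-.5 .04 -.45 0 0 0 1;-.5 .04 -.45 0 0 0 1;-.5 .04 -.45 0 0 0 1;-.5 .04 -.45 0 0 0 1;-.5 .04 -.45 0 0 0 1;-.5 0 0 0 0 0 0'; python3 go.py -17 3 44 .025;python3 -m inch '-.5 .03 -.35 0 0 0 .8;-.5 0 -.2 0 0 0 .4;-.5 0 -.1 0 0 0 .3'; python3 go.py -17 3 44 .025
python3 - <<'E'
from station import camera
import cv2
cv2.imwrite('pics/c7.png',camera('wrist')['img'])
E
```

```text
time_s: 18.18
ee_pos: [0.4744, -0.0353, 0.0439]
eef_rot: [3.141, -0.0, 0.276]
force: [0.3, -0.1, 0.7]
grip_width: 0.0232
grip_force: 0.0
t 18.18 case [-36.   -0.3] z 43.9 rot [ 3.141 -0.     0.276] F case [-0.1 -0.3] 0.7 w 23.2 q6 [-0.15  1.14]
turn first /10deg [ 0.   -0.    1.44] then shift units [-0.11 -0.63 -0.  ]
time_s: 18.55
ee_pos: [0.4718, -0.0167, 0.0439]
eef_rot: [3.141, -0.001, 0.014]
force: [0.9, -0.1, 0.5]
grip_width: 0.0231
grip_force: 0.3
t 18.55 case [-17.3   1.9] z 43.9 rot [ 3.141e+00 -1.000e-03  1.400e-02] F case [-0.1 -0.9] 0.5 w 23.1 q6 [-0.11  1.44]
turn first /10deg [ 0.   -0.   -0.07] then shift units [-0.04 -0.01 -0.  ]
```

View pics/c7.png

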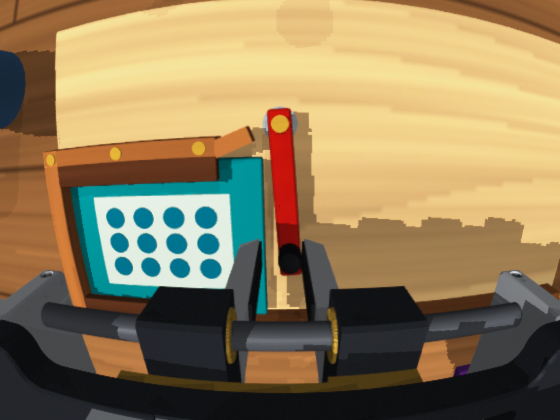

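The bar at (285,190) is nearly across the mouth, and the knob at (290,262) touches the trailing finger. It needs about 4–5 mm more to reach its stop.

```bash
python3 -m inch '-.5 0 -.06 0 0 0 0;-.5 0 -.06 0 0 0 0;-.5 0 0 0 0 0 0'; python3 go.py;python3 -m inch '-.5 0 -.04 0 0 0 0;-.5 0 0 0 0 0 0'; python3 go.py;python3 -m inch '-.5 0 -.04 0 0 0 0;-.5 0 0 0 0 0 0'; python3 go.py
```

```text
time_s: 18.98
ee_pos: [0.4711, -0.013, 0.0438]
eef_rot: [-3.142, -0.0, 0.008]
force: [-0.4, 0.6, 0.5]
grip_width: 0.0235
grip_force: 0.0
t 18.98 case [-13.6   2.5] z 43.8 rot [-3.142 -0.     0.008] F case [0.6 0.4] 0.5 w 23.5 q6 [-0.11  1.46]
time_s: 19.23
ee_pos: [0.471, -0.0119, 0.0437]
eef_rot: [3.141, 0.0, 0.007]
force: [-0.2, -2.2, -0.3]
grip_width: 0.0236
grip_force: 0.9
t 19.23 case [-12.5   2.6] z 43.7 rot [3.141 0.    0.007] F case [-2.2  0.2] -0.3 w 23.6 q6 [-0.1   1.46]
time_s: 19.48
ee_pos: [0.471, -0.0114, 0.0437]
eef_rot: [3.14, 0.0, 0.006]
force: [-0.5, -10.0, -0.3]
grip_width: 0.0238
grip_force: 5.0
t 19.48 case [-11.9   2.6] z 43.7 rot [3.14  0.    0.006] F case [-10.    0.8] -0.3 w 23.8 q6 [-0.1   1.46]
```

The force rose to 10 N at the expected place, so the bar is at its stop. I'll centre the cage off the knob, lift straight up and check.

```bash
python3 -m inch '-.4 0 .14 0 0 0 0; -.3 0 0 0 0 0 0;-.3 0 0 0 0 0 0;-.3 0 0 -.5 0 0 0;-.3 0 0 -.8 0 0 0;-.3 0 0 -1 0 0 0;-.3 0 0 -1 0 0 0;-.3 -1 1 -.3 0 0 0;-.3 -1 1 0 0 0 0;-.3 -1 1 0 0 0 0'; python3 -m inch '-.3 -1 1 0 0 0 0;-.3 0 1 0 0 0 0;-.3 0 1 0 0 0 0;-.3 0 1 0 0 0 0;-.3 0 0 0 0 0 0'
python3 - <<'E'
from station import camera
from h import *
c=np.load('case.npz');R,t=c['R'],c['t']
C=camera('scene');h=hsv(C);m=cv2.inRange(h,(0,180,90),(6,255,255))|cv2.inRange(h,(174,180,90),(180,255,255));q=np.zeros_like(m);q[180:260,235:340]=1
P=(cast(C,big(m*q),.033)[:,:2]-t)@R*1000;print(cv2.fitLine(P.astype(np.float32),cv2.DIST_L2,0,.01,.01).ravel(),P.min(0),P.max(0))
cs=(cast(C,teal(C,(230,160,370,280)),.028)[:,:2]-t)@R*1000;print('tile',cs.min(0),cs.max(0))
cv2.imwrite('pics/c8.png',cv2.resize(C['img'][140:330,160:370],None,fx=3,fy=3,interpolation=2))
E
```

```text
time_s: 20.72
ee_pos: [0.3807, -0.106, 0.1529]
eef_rot: [3.141, -0.001, 0.007]
force: [0.8, -0.6, 1.2]
grip_width: 0.0327
grip_force: 0.0
time_s: 21.35
ee_pos: [0.3522, -0.2267, 0.1525]
eef_rot: [3.141, -0.001, 0.004]
force: [-0.0, -0.4, -0.6]
grip_width: 0.033
grip_force: 0.0
[ 4.3674130e-03 -9.9999046e-01 -1.5718067e+01 -3.4035603e+01] [-25.52585509 -84.20245736] [-7.36267301 21.11748506]
tile [ -6.30544355 -53.15885203] [129.18724532  55.53119975]
```

View pics/c8.png

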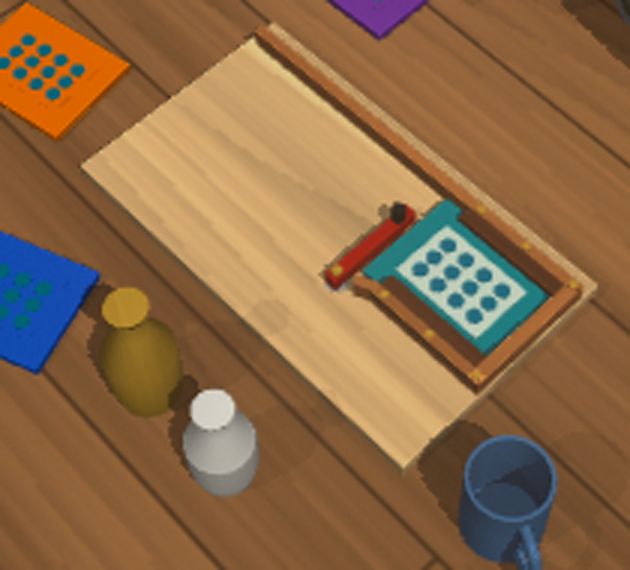

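The bar at (370,250) is shut across the mouth, 0.004 rad off the case's y axis. The tile is home at (470,280), with its rear at x = -6.3. The pots at (140,355), (220,445) and (510,500) stand where they were, and the robot is clear.

```bash
python3 -c "
from station import ticket
print(ticket.hand_in())"
```

```text
the job is handed in; nothing more can be done
None
```

The teal tile is fully home in the slot, the red bar is shut across the mouth at its stop, the pots are where they were, and the job was handed in at about 21 s; no verdict was returned.

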